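# Spring-back check of a flat mirror mount

## Robot

A 6-joint arm with a two-finger parallel gripper is mounted at the origin on the work surface. World frame = base frame: x ahead of the robot, y to its left, z up, the work surface at z = 0. Lengths are in m, angles in rad, forces in N, time in s.
With the tool pointing down it reaches from about 0.375 to 0.975 m from the base axis. Payload 3.8 kg.
Tool frame: the origin (TCP) lies at the very end of the fingers, on their centre line; the grasp point (between the pads) lies 19 mm behind it; z points along the fingers, y is the line along which they close (so a half turn about z gives the same grasp; the last joint's range is limited). The gripper opens to 85 mm and grips with 20 to 120 N. Pads are 22 mm wide; open, the fingers measure 114 mm over their backs; the gripper's body (76 mm by 85 mm) begins 54 mm behind the grasp point. The pads swing forward as they close: fully open they stand 13 mm farther back than shut.
Start: joints at [1.216, 0.264, 1.604, -0, 1.274, -0.037], TCP at [0.211, 0.641, 0.231] pointing down, gripper open.
Joint ranges: [-2.63, 2.63], [-0.94, 2.18], [0.31, 2.57], [-1.31, 4.45], [0, 2.66], [-2.55, 2.55]. Speed limits (rad/s): [2.57, 2.57, 3.14, 3.14, 3.14, 3.14].

## Interface

Orientations are given as a rotation vector (axis times angle).
In Python, from workcell import monitor, viewer, job gives the robot as it stands. The module is installed in compiled form; this text tells all that it offers.
- The arm moves only by the tool step_arm, never from a script. Its argument "series" is one flat list of numbers, 4 for each row, row after row: the shift along the tool's x, y, z in m, then the turn about the tool's z in rad. A call has 1 to 8 rows; each row is the pose to reach, as a shift and turn from the pose commanded when the call began, along the tool's axes at that moment; what a row does not reach only later rows make up. A row lasts 1/8 s, in which the tool goes at most 62.5 mm and 10.7 degrees, less where a joint would pass 70% of its speed; a pose out of reach is approached as far as the arm can. A call with a gripper value outside its range is refused whole. "gripper" is the opening, from 0 (shut) to 1 (fully open), set as the call begins (left out, the last holds). The fingers move at their own pace and stop on an object; "newtons" is the grip in N (left out, the last holds). Time passes only in rows, so rows that repeat a pose let the fingers close. It gives the time, the measured TCP pose, the force, the opening and the grip force at its end, in the units of the state.
- monitor.read_state(): the state, without advancing time (a new reading comes with each control period).
- viewer.read_camera(name): name is "side" or "top" or "wrist"; returns a dict with "image" (400x640x3 uint8, red, green, blue), "intrinsics" (3x3 intrinsics, pixels), "T" (4x4, takes a point from camera to world coordinates); the wrist camera has in their place "hand_eye" (4x4, takes a point from camera to tool coordinates, whose origin is the TCP and whose axes are the flange's). Camera axes: x right, y up, looking along -z (the intrinsics and any distortion apply to the point x, -y, -z); pixel columns grow to the right and rows downward; lengths in m; the calibration is good to about 2 mm. The wrist camera is an equidistant fisheye: a pixel r from the principal point sees the ray r / f radians off the axis. A picture is of the moment at which its call begins: read the wrist's pose just before it. There is no depth.
- job.finish_job(): hands the job in; it is judged then, once.
Trained networks look in a picture, given as the dict that the camera call returned (one of the last four; its "shot" number tells which), for a name from the list of things; names that differ only in an ending like _2 or _b are one class to them, and where a whole thing is asked for, a point or a joint stands for the part that bears it (a point fixed in the world has none). Each returns a list of dicts, best first, with "score" (0 to 1); they miss things now and then, are a little off and sometimes report something else, mostly with a low value. They report only what shows in the picture. A call takes as long as a camera call.
- viewer.boxes_of(picture, label): "extent" ([centre column, centre row, width, height] in pixels, round what is visible of it).
- viewer.spot_point(picture, label): "point" ([column, row] in pixels: a listed point, or the origin of a listed thing).
The state is a dict: "time": time; "q": joint angles; "joint_vel": joint speeds; "joint_torque": joint torques, N m; "tool_pos": TCP position; "tcp_rot": TCP orientation; "wrist_force": force on the tool from outside, world axes, zero at the start; "torque": the same for the moment, N m; "width": opening from 0.0 (shut) to 1.0 (fully open); "grip_force": force on a finger pad.
Only numpy, scipy, OpenCV 4.12 (cv2) and the standard library are available. Lean on these libraries where they do the work, as an engineer would, in place of code of your own. Each camera call takes 0.05 s, during which the arm holds its last target. There are 200 camera calls.

## Task

Check the spring return of the mirror mount that lies flat on the bench: with a fingertip press its free corner (the one with the black pointer, which has no thumbscrew) down until the pointer in the slotted scale is level with the tip of the brass index, and keep it there for a second. Then ease the corner back up slowly, never letting it snap back, and come away with the pointer at rest at its top mark. Do not push past the index, keep off the mirror, the thumbscrews and the index, lift nothing, and leave the mount and the things around it where they stand.

Things in the scene. Friction and masses are not known exactly. Their poses are not given: they have to be found in the camera images.
- mount: Kinematic mirror mount, loose on rubber feet, about 2.3 kg. Dark steel base 140 mm square under an aluminium plate 120 mm square, 9 mm thick, top face 55 mm above the bench. Origin at bench height under the plate's centre; +x points along the diagonal to the free corner (plate corner 85 mm out), thumbscrew corners lie at +y and -y, the pivot-ball corner (flat cap 3 mm high) at -x; z up.
- free_corner (a point): Where to press: on the plate's top face, 66 mm from its centre towards the free corner, 55 mm above the bench at rest; moves with the plate. Bare metal reaches 19 mm outwards and to either side, 33 mm inwards. A coil spring sits beneath: it starts to give at about 3 N and needs about 1 N more per 2 mm (about 8 N at 10 mm). The point shifts outwards by up to 3 mm as it goes down.
- tilt (a joint): Tilt of the plate about the line through its two thumbscrew tips (the mount's y axis, 34 mm above the bench), rad: 0 at rest on its seats, growing as the free corner goes down, hard stop at 0.2. Its return is damped: let go suddenly, it snaps back at 1.5 to 3.5 rad/s; eased up at 30 mm/s it turns at about 0.5 rad/s.
- pointer_tip (a point): Tip of the black pointer, a bar 4 mm wide and 3 mm thick that sticks out from the free corner through the slot of the scale, 143 mm from the plate's centre: it drops 2.2 times as far as the free_corner point. 50.5 mm above the bench at rest, about 22 mm at the hard stop.
- index_tip (a point): Tip of the brass index: a clip 8 mm high with a small cone pointing at the slot, on the -y upright of the scale. The level the pointer must be brought down to, 11 to 20 mm below the pointer's rest level, set differently each time.
- mirror_center (a point): Centre of the round mirror's glass face on the plate, 59.5 mm above the bench; with its black ring it is 66 mm across and stands 4.5 mm proud of the plate. Not to be touched.
- mirror: The mirror with its black ring (66 mm across); origin at the centre of its underside, on the plate's top face. Not to be touched.
- screw_a: Knurled steel thumbscrew at the mount's +y corner, 20 mm across, 20 mm high above the plate's top face; origin at the centre of its foot. Not to be touched.
- screw_b: The same thumbscrew at the mount's -y corner. Not to be touched.
- lens_post: Bystander: a lens in an aluminium ring on a post with a round foot, 48 mm across and 92 mm high, loose; origin at the centre of its underside.
- driver: Bystander: a screwdriver 150 mm long lying on the bench, loose, along its x axis.
- vial: Bystander: a small capped jar, 28 mm across, 55 mm high, loose; origin at the centre of its underside.
- index: The same brass index as a whole, held on the scale by friction; not to be touched. Origin on the mount's axis (over the plate's centre), at the height of the index tip.
- scale_top (a point): Middle of the top edge of the upright scale, 80 mm above the bench; the white slotted scale is 50 mm wide across the mount's y, 5 mm thick, standing 126 to 131 mm from the plate's centre along +x. It is fixed to the base and is the tallest thing on the mount.

How it is judged:
On the way, in this order (a step that is already met when the one before it is completed fails the run):
1. the fingers keep the free corner pressed so that the pointer is level with the index tip (within 3.5 mm) for 0.7 s (z of pointer_tip in the frame of index_tip between -0.0035 and 0.0035 m and contact force between the fingers and mount above 1 N), for 0.7 s.
2. the plate is back on its seats (value of joint tilt below 0.015 rad and contact force between the fingers and mount below 0.3 N), for 0.2 s.
At the end, for the whole second after the job is handed in: The plate is back on its seats (tilt under 0.015 rad), the mount stands flat and still within 12 mm of where it was (index tip within 20 mm), and the lens post, jar and screwdriver are within 15 mm of where they were (value of joint tilt below 0.015 rad and distance of mount from where it was at the start of the episode below 0.012 m and distance of index_tip from where it was at the start of the episode below 0.02 m and angle between mount's own z axis and vertical below 0.02 rad and linear speed of mount below 0.01 m/s and distance of each of lens_post, vial, driver from where it was at the start of the episode below 0.015 m); the robot touches nothing.
It fails at once if the pointer is pushed more than 7 mm past the index (z of pointer_tip in the frame of index_tip below -0.007 m).
It fails at once if the plate snaps back (faster than 1.3 rad/s) (velocity of joint tilt below -1.3 rad/s).
It fails at once if the mirror, a thumbscrew or the index is touched (contact force between anything else and mirror above 0.5 N or contact force between anything else and screw_a above 0.5 N or contact force between anything else and screw_b above 0.5 N or contact force between anything else and index above 0.5 N).
It fails at once if the mount is slid, turned, lifted or tipped (distance of mount from where it was at the start of the episode above 0.015 m or distance of index_tip from where it was at the start of the episode above 0.025 m or height (world z) of mount above 0.006 m or angle between mount's own z axis and vertical above 0.05 rad).
It fails at once if a bystander is lifted, knocked over or shifted (distance of any of lens_post, vial, driver from where it was at the start of the episode above 0.02 m).
It also fails if it takes over 38 s, if anything falls off the work surface, if the arm or the gripper's body presses on something with over 40 N, if the wrist force passes 120 N, or if a joint passes its speed limit or range.

## Working session

There is one attempt and no reset: what is moved stays moved. The work goes in short steps, Python scripts to look and compute and a tool call to move; the robot and the scene stay as the last step left them, time stands still between calls to the robot, and variables do not carry over. Pictures are saved under pics/ and viewed, at most 10 in all, crops included, and the job is handed in when it is done.

Besides the shell and the picture viewer there is one more tool, called after "Request:" as name(argument=value, ...) on one line, values as JSON. step_arm: Moves the arm, as the interface text tells. Its arguments: {"type":"object","properties":{"series":{"type":"array"},"gripper":{"type":"number"},"newtons":{"type":"number"}},"required":["series"]}

```bash
mkdir -p pics
cat > h.py <<'E'
import numpy as np,cv2
from scipy.spatial.transform import Rotation as R
from scipy.optimize import least_squares
from workcell import monitor,viewer,job
def cam(n):
    s=monitor.read_state(); p=viewer.read_camera(n)
    if 'T' in p: p['Tw']=np.array(p['T'])
    else:
        M=np.eye(4);M[:3,:3]=R.from_rotvec(s['tcp_rot']).as_matrix();M[:3,3]=s['tool_pos'];p['Tw']=M@np.array(p['hand_eye'])
    return p
def ray(p,uv):
    K=np.array(p['intrinsics']);x=(uv[0]-K[0,2])/K[0,0];y=(uv[1]-K[1,2])/K[1,1]
    if 'hand_eye' in p:
        r=np.hypot(x,y);d=np.array([x/r*np.sin(r),-y/r*np.sin(r),-np.cos(r)])
    else: d=np.array([x,-y,-1.])
    d=p['Tw'][:3,:3]@d;return p['Tw'][:3,3],d/np.linalg.norm(d)
def atz(p,uv,z):
    o,d=ray(p,uv);return o+d*(z-o[2])/d[2]
def tri(rs):
    A=sum(np.eye(3)-np.outer(d,d) for o,d in rs);b=sum((np.eye(3)-np.outer(d,d))@o for o,d in rs);return np.linalg.solve(A,b)
E
python3 - <<'E'
from h import *
np.set_printoptions(precision=4,suppress=True)
s=monitor.read_state();print(s['time'],s['tool_pos'],s['tcp_rot'],s['wrist_force'])
Z=dict(free_corner=.055,pointer_tip=.0505,index_tip=.035,mirror_center=.0595,screw_a=.055,scale_top=.08,mount=0,lens_post=0,vial=0,driver=.01)
for n in('side','top','wrist'):
    p=cam(n);cv2.imwrite(f'pics/{n}0.png',p['image'][:,:,::-1]);print(n,p['Tw'][:3,3],p['intrinsics'][0][0])
    for k,z in Z.items():
        for d in viewer.spot_point(p,k)[:2]: print(' ',k,round(d['score'],2),np.round(d['point'],1),atz(p,d['point'],z)[:2])
E
```

```text
0.0 [0.2107 0.6405 0.2299] [-0.497  -3.1016  0.0036] [ 0.303  -0.2244  0.7538]
side [ 0.0357 -0.7391  0.7856] 507.1027328086734
  free_corner 0.97 [342.4 206.9] [ 0.5747 -0.0132]
  pointer_tip 0.77 [374.6 198.8] [ 0.6597 -0.0241]
  pointer_tip 0.65 [369.7 191. ] [0.6683 0.0063]
  mirror_center 0.72 [319.8 206.9] [0.5277 0.0096]
  screw_a 0.62 [325.8 231.7] [ 0.4958 -0.064 ]
  screw_a 0.47 [313.3 192.8] [0.5464 0.067 ]
  scale_top 0.94 [369.7 191.4] [ 0.642  -0.0248]
  mount 0.83 [320.6 230.1] [ 0.5232 -0.0021]
  lens_post 0.91 [367.6 271.6] [ 0.536  -0.1665]
  lens_post 0.72 [327.3 229.4] [ 0.5378 -0.0083]
  vial 0.67 [317.7 183.8] [0.6152 0.1543]
  driver 0.89 [388.7 246.6] [ 0.6152 -0.138 ]
top [0.3852 0.0553 0.8322] 442.640083797505
  free_corner 0.95 [346.1 187.2] [ 0.5895 -0.0032]
  pointer_tip 0.65 [357.  148.7] [ 0.6645 -0.0258]
  mirror_center 0.64 [338.6 223.8] [0.5216 0.0123]
  screw_a 0.55 [308. 216.] [0.5371 0.0664]
  screw_a 0.55 [374.5 226.2] [ 0.5173 -0.0517]
  scale_top 0.79 [359.9 150.2] [ 0.6511 -0.0278]
  mount 0.81 [339.6 227.7] [0.5245 0.0072]
  mount 0.73 [259.3 181.8] [0.6169 0.1616]
  lens_post 0.68 [428.3 216.3] [ 0.5446 -0.1629]
  vial 0.34 [358.4 151.9] [ 0.6759 -0.0336]
  driver 0.85 [407.8 178.7] [ 0.6169 -0.1258]
wrist [0.1389 0.6639 0.3733] 309.70691628693146
```

View pics/side0.png

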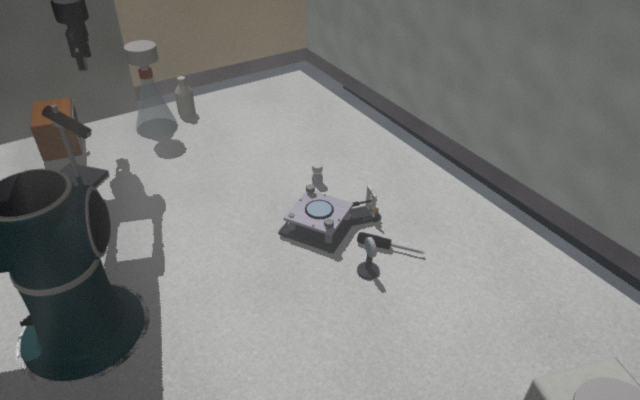

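View pics/top0.png

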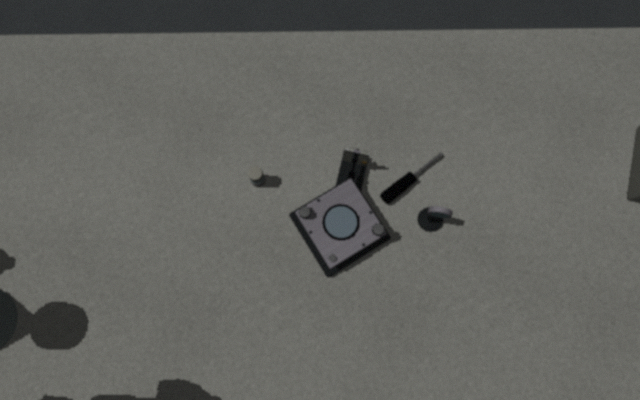

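The mount's centre is near (0.525, 0.008) with +x at about -15°. The free corner is near (0.588, -0.006). I'll hover above it first with the gripper shut.

Request:
step_arm(series=[-0.03,-0.027,0,0.08,-0.07,-0.063,0,0.16,-0.112,-0.1,0,0.24,-0.154,-0.138,0,0.32,-0.196,-0.176,0,0.4,-0.238,-0.213,0,0.48,-0.28,-0.251,0,0.56,-0.322,-0.288,0,0.65], gripper=0)

```text
time: 2.65
tool_pos: [0.4275, 0.2654, 0.2317]
tcp_rot: [1.465, 2.778, 0.001]
wrist_force: [0.6, 1.2, 0.7]
width: -0.003
grip_force: 0.0
```

Run:
```python
from h import *
s=monitor.read_state();M=R.from_rotvec(s['tcp_rot']).as_matrix()
print(s['time'],s['tool_pos'],M.round(3),s['q'],s['width'])
for t in ([.56,.03,.15],[.587,-.007,.12]): print(M.T@(np.array(t)-s['tool_pos']))
```

```text
2.65 [0.42754815 0.26540873 0.23166691] [[-0.565  0.825  0.001]
 [ 0.825  0.565  0.001]
 [-0.     0.001 -1.   ]] [ 5.06063851e-01 -6.54109980e-02  1.96348203e+00 -2.04310286e-05
  1.24242266e+00 -9.41698132e-02] -0.0028634978982060534
[-0.26906346 -0.02375838  0.08167399]
[-0.31484287 -0.02240986  0.1116811 ]
```

Request:
step_arm(series=[-0.04,-0.003,0.01,0,-0.09,-0.006,0.03,0,-0.14,-0.01,0.05,0,-0.19,-0.014,0.07,0,-0.24,-0.017,0.08,0,-0.28,-0.02,0.09,0,-0.315,-0.022,0.1,0,-0.315,-0.022,0.105,0])

```text
time: 3.65
tool_pos: [0.5883, -0.007, 0.1258]
tcp_rot: [1.466, 2.778, -0.0]
wrist_force: [-0.2, 1.2, 0.5]
width: 0.001
grip_force: 0.0
```

Run:
```python
from h import *
np.set_printoptions(precision=4,suppress=True)
s=monitor.read_state();print(s['time'],s['tool_pos'],s['wrist_force'])
Z=dict(free_corner=.055,pointer_tip=.0505,index_tip=.035,mirror_center=.0595,screw_a=.055,scale_top=.08,mount=0)
P={n:cam(n) for n in('wrist','side','top')}
cv2.imwrite('pics/w1.png',P['wrist']['image'][:,:,::-1])
for n,p in P.items():
    print(n,p['Tw'][:3,3])
    for k,z in Z.items():
        for d in viewer.spot_point(p,k)[:2]: print(' ',k,round(d['score'],2),np.round(d['point'],1),atz(p,d['point'],z)[:2])
```

```text
3.65 [ 0.5883 -0.007   0.1258] [-0.2335  1.158   0.5142]
wrist [0.5456 0.0548 0.2678]
  free_corner 0.93 [325.2 209.4] [ 0.5916 -0.0066]
  free_corner 0.35 [382.2 281.5] [ 0.6665 -0.0322]
  pointer_tip 0.75 [383.9 271.4] [ 0.6638 -0.0255]
  mirror_center 0.86 [258.6 145.9] [0.5269 0.0069]
  mirror_center 0.58 [259.  146.5] [0.5274 0.0067]
  screw_a 0.84 [199.  204.3] [ 0.5099 -0.058 ]
  screw_a 0.8 [329.   81.5] [0.5422 0.0699]
  scale_top 0.62 [377.2 280.9] [ 0.6488 -0.0236]
  mount 0.6 [271.6 132. ] [0.5247 0.01  ]
side [ 0.0357 -0.7391  0.7856]
  free_corner 0.64 [341.9 203.2] [ 0.5814 -0.0014]
  pointer_tip 0.87 [375.2 198.2] [ 0.6623 -0.023 ]
  mirror_center 0.85 [318.7 205. ] [0.5293 0.0167]
  screw_a 0.58 [311.2 190.9] [0.5461 0.0759]
  screw_a 0.47 [326. 230.] [ 0.4992 -0.0596]
  scale_top 0.93 [371.4 188.5] [ 0.6521 -0.018 ]
  mount 0.6 [321.  228.4] [0.5272 0.0024]
top [0.3852 0.0553 0.8322]
  screw_a 0.4 [308.3 215.4] [0.5382 0.0658]
```

View pics/w1.png

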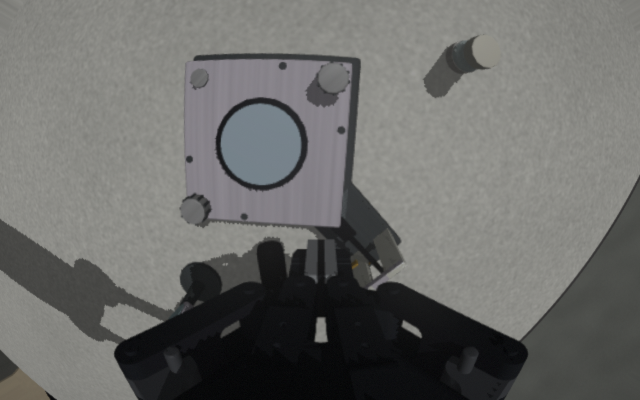

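The wrist view shows the mirror at (260,143), the free corner at (340,225) and the scale near (385,270). The fingers half hide the brass index at about (355,263). I'll turn the hand and go lower for a clear view.

Request:
step_arm(series=[0,0,0.01,0.17,0,0,0.02,0.34,-0.002,0.001,0.03,0.5,-0.002,0.001,0.036,0.5,-0.002,0.001,0.036,0.5])

```text
time: 5.48
tool_pos: [0.5888, -0.006, 0.0897]
tcp_rot: [-2.101, -2.335, 0.001]
wrist_force: [-0.8, 0.1, 0.1]
width: -0.004
grip_force: 0.0
```

Run:
```python
from h import *
np.set_printoptions(precision=4,suppress=True)
s=monitor.read_state();print(s['time'],s['tool_pos'],s['tcp_rot'],s['wrist_force'],s['q'])
p=cam('wrist');im=p['image'][:,:,::-1];print(p['Tw'][:3,3])
cv2.imwrite('pics/w2full.png',im)
c=im[150:350,260:500];c=cv2.convertScaleAbs(c,alpha=2);cv2.imwrite('pics/w2.png',cv2.resize(c,None,fx=3,fy=3,interpolation=cv2.INTER_CUBIC))
for k,z in dict(free_corner=.055,pointer_tip=.0505,index_tip=.035,index=.03,mirror_center=.0595,screw_a=.055,scale_top=.08).items():
        for d in viewer.spot_point(p,k)[:2]: print(' ',k,round(d['score'],2),np.round(d['point'],1),atz(p,d['point'],z)[:2])
```

```text
5.475 [ 0.5888 -0.006   0.0897] [-2.1005 -2.3348  0.0012] [-0.7948  0.0918  0.0819] [-0.0525  0.2301  1.9236  0.      0.9891 -0.158 ]
[0.5813 0.0687 0.2318]
  free_corner 0.64 [325.2 232.4] [ 0.5923 -0.0093]
  pointer_tip 0.75 [432.5 262.6] [ 0.6703 -0.0278]
  mirror_center 0.83 [220.4 199.1] [0.5266 0.0071]
  mirror_center 0.71 [324.6 234.1] [ 0.5918 -0.0085]
  screw_a 0.91 [255.4  95.1] [0.5438 0.0699]
  screw_a 0.64 [201.8 279.8] [ 0.5095 -0.0569]
  scale_top 0.76 [420.6 277.2] [ 0.6508 -0.0225]
```

View pics/w2.png

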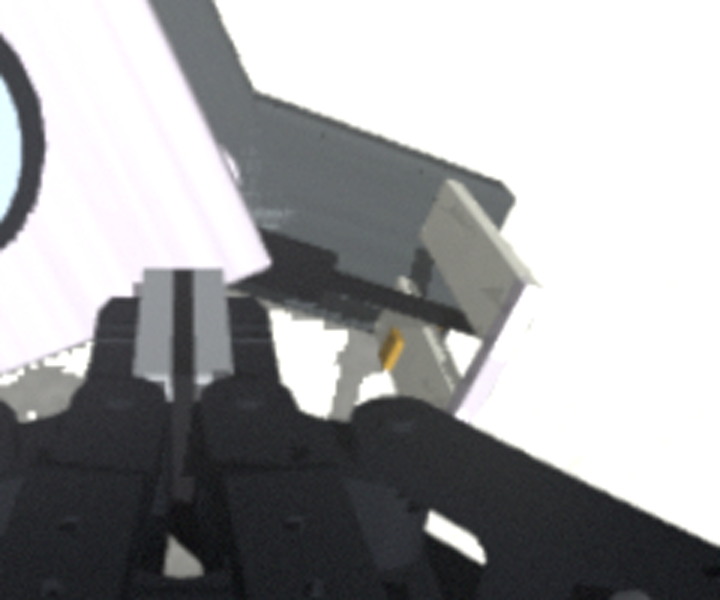

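The crop shows the black pointer bar going through the slot and the brass clip on the -y upright, at about full-picture px (390,266). I'll measure the clip's height against the scale's inner face.

```bash
cat >> h.py <<'E'
C=np.array([.5268,.0072]);TH=np.radians(-14.2)
RM=np.array([[np.cos(TH),-np.sin(TH)],[np.sin(TH),np.cos(TH)]])
def inm(p,uv,xm):
    "intersect with mount plane x=xm -> (y,z) in mount"
    o,d=ray(p,uv);o2=RM.T@(o[:2]-C);d2=RM.T@d[:2];t=(xm-o2[0])/d2[0]
    return np.array([o2[1]+t*d2[1],o[2]+t*d[2]])
def brass(p):
    h=cv2.cvtColor(p['image'],cv2.COLOR_RGB2HSV);return ((h[...,0]>10)&(h[...,0]<28)&(h[...,1]>110)&(h[...,2]>30)).astype('uint8')
E
python3 - <<'E'
from h import *
np.set_printoptions(precision=4,suppress=True)
p=cam('wrist');b=brass(p);b[:,:370]=0;b[:,430:]=0;v,u=np.nonzero(b);print(len(u))
for r in range(min(v),max(v)+1):print(r,u[v==r])
for (a,c) in ((396,277),(403,258),(386,333),(403,330),(402,358),(386,368),(450,182),(537,287),(420,232),(470,335),(455,415),(525,280)):
    uv=(260+a/3,150+c/3);print((a,c),*[inm(p,uv,x) for x in(.122,.126,.131)])
im=p['image'][:,:,::-1];cv2.imwrite('pics/w3.png',cv2.resize(cv2.convertScaleAbs(im[235:295,360:440],alpha=2),None,fx=9,fy=9,interpolation=cv2.INTER_CUBIC))
E
```

```text
59
259 [389 390]
260 [389 390 391]
261 [389 390 391 392]
262 [388 389 390 391 392]
263 [388 389 390 391 392]
264 [387 388 389 390 391 392]
265 [387 388 389 390 391 392]
266 [386 387 388 389 390 391]
267 [386 387 388 389 390 391]
268 [386 387 388 389 390]
269 [386 387 388 389 390]
270 [387 388 389]
271 [387 388 389]
(396, 277) [-0.0015  0.0303] [-0.0051  0.0206] [-0.0095  0.0085]
(403, 258) [0.0033 0.029 ] [-0.      0.0193] [-0.0042  0.0071]
(386, 333) [-0.0122  0.0404] [-0.0163  0.0312] [-0.0214  0.0197]
(403, 330) [-0.0067  0.0485] [-0.0105  0.0397] [-0.0152  0.0287]
(402, 358) [-0.0105  0.0551] [-0.0145  0.0466] [-0.0195  0.036 ]
(386, 368) [-0.0166  0.0499] [-0.0209  0.0411] [-0.0262  0.0302]
(450, 182) [0.0268 0.0353] [0.0246 0.0259] [0.0219 0.0141]
(537, 287) [0.0279 0.0928] [0.0257 0.0861] [0.023  0.0777]
(420, 232) [0.0119 0.0317] [0.0089 0.0221] [0.0053 0.01  ]
(470, 335) [0.0095 0.0786] [0.0065 0.0712] [0.0027 0.062 ]
(455, 415) [-0.003  0.089] [-0.0066  0.0821] [-0.0112  0.0735]
(525, 280) [0.0268 0.0877] [0.0246 0.0808] [0.0218 0.0721]
```

View pics/w3.png

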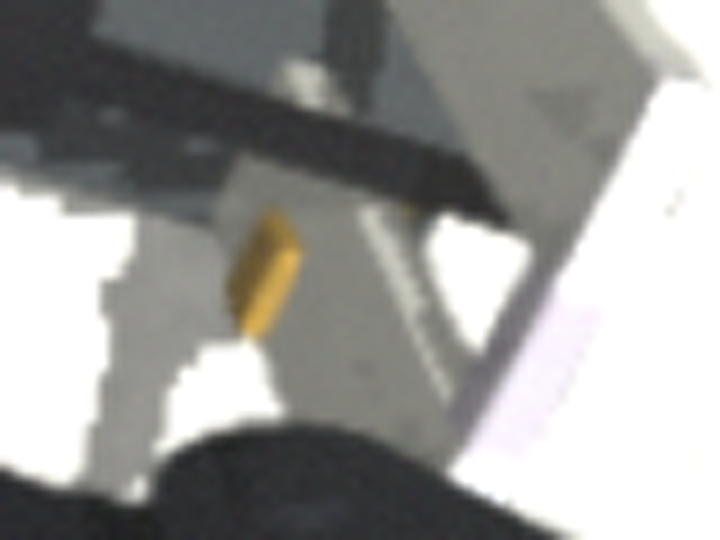

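The crop shows the clip's inner leg at about px (389,266), and a speck of brass cone just beyond the pointer at (405,258). Next I'll fit an 8 mm high box to the brass pixels.

Run:
```python
from h import *
from scipy.optimize import differential_evolution as DE
np.set_printoptions(precision=4,suppress=True)
p=cam('wrist');K=np.array(p['intrinsics']);Ti=np.linalg.inv(p['Tw'])
def proj(X):
    X=np.atleast_2d(X);W=np.c_[C+X[:,:2]@RM.T,X[:,2]];c=W@Ti[:3,:3].T+Ti[:3,3];v=np.c_[c[:,0],-c[:,1]];z=-c[:,2]
    r=np.hypot(*v.T);a=np.arctan2(r,z);return np.c_[K[0,2]+K[0,0]*a*v[:,0]/r,K[1,2]+K[1,1]*a*v[:,1]/r]
print('scale top inner corners',proj([[.126,.025,.08],[.131,.025,.08]]))
im=p['image'].astype(float);S=im[...,0]-im[...,2];sub=np.clip(S[250:280,378:402],0,None);m=np.clip(sub/ (0.5*sub.max()),0,1)
m[:,16:]*= (np.arange(16,24)<16)
s=8
def mask(q):
    x0,y0,y1,z=q;b=np.array([[x,y,zz] for x in(x0,.126) for y in(y0,y1) for zz in(z-.004,z+.004)])
    h=cv2.convexHull(((proj(b)-[378,250]+.5)*s).astype('f4')).astype('i4')
    M=np.zeros((30*s,24*s),'u1');cv2.fillConvexPoly(M,h,1);return cv2.resize(M.astype(float),(24,30),interpolation=cv2.INTER_AREA)
print('mask px',m.sum())
for seed in(1,2):
    r=DE(lambda q:((mask(q)-m)**2).sum(),[(.118,.1255),(-.026,-.014),(-.013,-.002),(.026,.046)],seed=seed,maxiter=60,popsize=12);print(r.x,r.fun)
for z in(.031,.033,.035,.037,.039):
    r=DE(lambda q:((mask([*q,z])-m)**2).sum(),[(.118,.1255),(-.026,-.014),(-.013,-.002)],seed=1,maxiter=40);print(z,r.x,r.fun)
uv=(405.3,258.1);print([ (x,inm(p,uv,x)) for x in(.126,.1285,.131,.135,.14)])
q=cam('side');v,u=np.nonzero(brass(q)[180:240,350:400]);print('side brass',len(u))
if len(u): c=(350+u.mean(),180+v.mean());print(c,[inm(q,c,x) for x in(.126,.131)])
st=viewer.spot_point(q,'scale_top')[0];print('side top',st,inm(q,st['point'],.1285))
im=q['image'][185:225,345:395,::-1];cv2.imwrite('pics/s3.png',cv2.resize(cv2.convertScaleAbs(im,alpha=1.6),None,fx=12,fy=12,interpolation=cv2.INTER_CUBIC))
print(monitor.read_state()['time'])
```

```text
scale top inner corners [[435.0827 242.2199]
 [442.0376 244.5851]]
mask px 109.60317460317461
[ 0.1243 -0.0211 -0.0125  0.0374] 5.4956882022195455
[ 0.1241 -0.021  -0.0125  0.0374] 5.510096374342561
0.031 [ 0.1255 -0.0219 -0.0129] 53.141432404848516
0.033 [ 0.1255 -0.0226 -0.0129] 31.706013413033038
0.035 [ 0.1253 -0.0224 -0.0127] 15.940415539769145
0.037 [ 0.1243 -0.0211 -0.0125] 5.730473978509227
0.039 [ 0.1233 -0.02   -0.0123] 10.289656766207642
[(0.126, array([-0.0005,  0.0541])), (0.1285, array([-0.0026,  0.049 ])), (0.131, array([-0.0047,  0.044 ])), (0.135, array([-0.0081,  0.0358])), (0.14, array([-0.0123,  0.0256]))]
side brass 0
side top {'point': [372.7, 190.0], 'score': 0.88} [0.0005 0.0797]
6.075
```

View pics/s3.png

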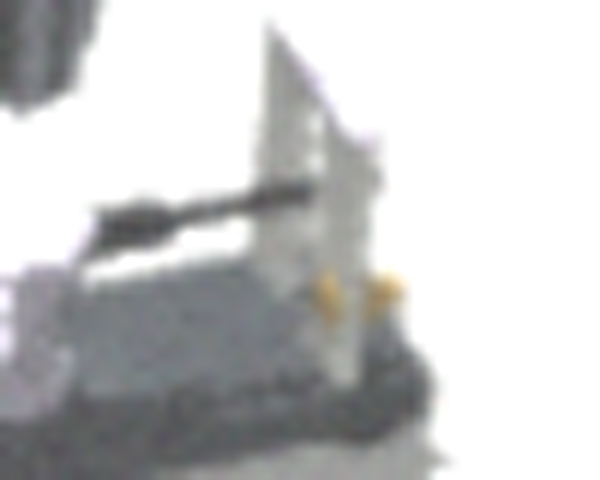

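The side view shows the brass clip at about px (372,210) and (377,209), below the black pointer. That agrees with the wrist fit, which puts the index at about 37 mm, a pointer drop of roughly 13.5 mm. I'll press about 4.5 mm first and then check.

Request:
step_arm(series=[-0.003,0.002,0.014,0,-0.003,0.002,0.027,0,-0.003,0.002,0.031,0,-0.003,0.002,0.033,0,-0.003,0.002,0.035,0,-0.003,0.002,0.037,0,-0.003,0.002,0.039,0,-0.003,0.002,0.039,0])

```text
time: 7.08
tool_pos: [0.5927, -0.009, 0.0523]
tcp_rot: [2.103, 2.331, 0.002]
wrist_force: [-0.2, -0.6, 4.7]
width: -0.0
grip_force: 2.5
```

Run:
```python
from h import *
np.set_printoptions(precision=4,suppress=True)
s=monitor.read_state();print(s['time'],s['tool_pos'],s['wrist_force'])
p=cam('wrist');q=cam('side')
for uv in((372.3,209.6),(376.9,209.3)):print('side brass',[inm(q,uv,x) for x in(.124,.132)])
for n,c in(('w',p),('s',q)):
    for d in viewer.spot_point(c,'pointer_tip')[:2]:print(n,d,inm(c,d['point'],.1425))
a=cv2.resize(cv2.convertScaleAbs(p['image'][235:295,360:440,::-1],alpha=2.2),(640,480),interpolation=cv2.INTER_CUBIC)
cv2.imwrite('pics/w4.png',a)
cv2.imwrite('pics/s4.png',cv2.resize(cv2.convertScaleAbs(q['image'][185:225,345:395,::-1],alpha=1.6),None,fx=12,fy=12,interpolation=cv2.INTER_CUBIC))
```

```text
7.075 [ 0.5927 -0.009   0.0523] [-0.1902 -0.6473  4.6983]
side brass [array([-0.0161,  0.0351]), array([-0.0002,  0.0207])]
side brass [array([-0.0391,  0.0539]), array([-0.0236,  0.0399])]
s {'point': [375.2, 200.4], 'score': 0.58} [0.0101 0.0384]
```

View pics/w4.png

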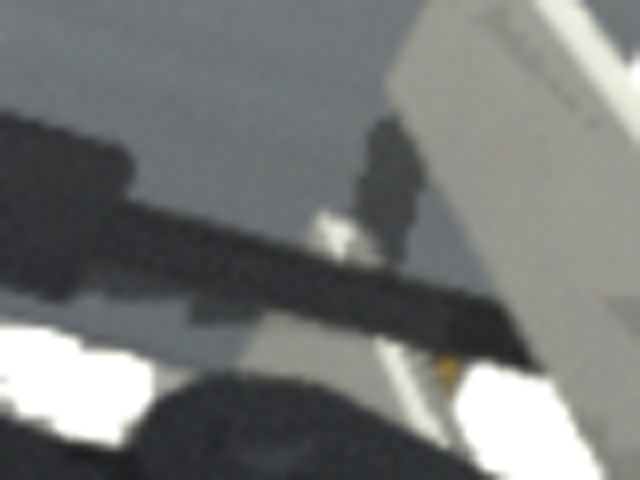

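View pics/s4.png

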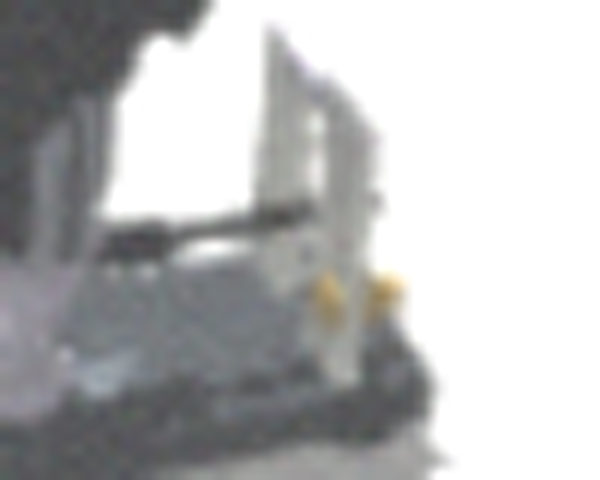

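The first press is confirmed: force 4.7 N, with the pointer about 5 mm down and the index still roughly 8 mm lower. I'll press about 3.3 mm further.

Request:
step_arm(series=[0,0,0.001,0,0,0,0.002,0,0,0,0.003,0,0,0,0.0034,0,0,0,0.0034,0])

```text
time: 7.9
tool_pos: [0.5934, -0.0091, 0.0494]
tcp_rot: [2.102, 2.331, 0.003]
wrist_force: [1.1, -1.5, 6.6]
width: -0.0
grip_force: 3.3
```

Run:
```python
from h import *
np.set_printoptions(precision=4,suppress=True)
s=monitor.read_state();print(s['time'],s['tool_pos'],s['wrist_force'])
p=cam('wrist');q=cam('side')
for n,c in(('w',p),('s',q)):
    for d in viewer.spot_point(c,'pointer_tip')[:2]:print(n,d,inm(c,d['point'],.1425))
a=cv2.resize(cv2.convertScaleAbs(p['image'][235:285,370:430,::-1],alpha=2.2),(720,600),interpolation=cv2.INTER_CUBIC)
b=cv2.resize(cv2.convertScaleAbs(q['image'][190:220,355:385,::-1],alpha=1.6),(600,600),interpolation=cv2.INTER_CUBIC)
cv2.imwrite('pics/w5.png',cv2.resize(np.hstack([a,b]),(800,364)))
```

```text
7.9 [ 0.5934 -0.0091  0.0494] [ 1.1197 -1.4672  6.6383]
w {'point': [319.0, 251.8], 'score': 0.5} [-0.2053 -0.3693]
s {'point': [374.5, 201.2], 'score': 0.91} [0.0133 0.0335]
s {'point': [391.3, 247.9], 'score': 0.54} [-0.0947 -0.0224]
```

View pics/w5.png

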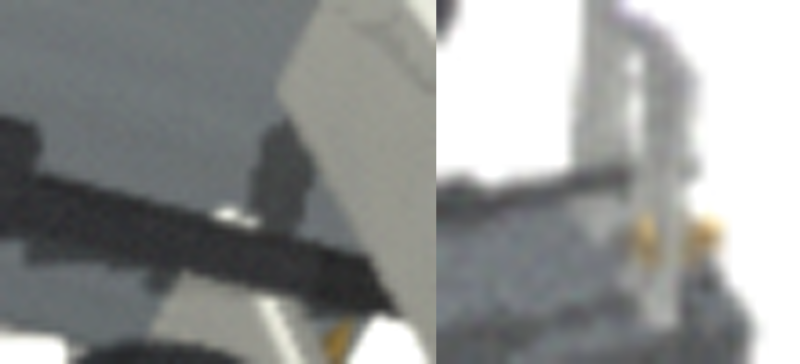

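The pointer is now closer to level: in the side view the bar is at composite row 172 and the brass at 237. I'll turn the side images at rest and now into a tilt, numerically.

```bash
cat > t.py <<'E'
from h import *
np.set_printoptions(precision=4,suppress=True)
def proj(p,X):
    W=np.c_[C+X[:,:2]@RM.T,X[:,2]];Ti=np.linalg.inv(p['Tw']);c=W@Ti[:3,:3].T+Ti[:3,3];K=np.array(p['intrinsics'])
    return np.c_[K[0,2]+K[0,0]*c[:,0]/-c[:,2],K[1,2]-K[1,1]*c[:,1]/-c[:,2]]
def bar(p,th):
    x=np.linspace(.085,.143,60);h=.0165;X=np.c_[x*np.cos(th)+h*np.sin(th),0*x,.034+h*np.cos(th)-x*np.sin(th)];return proj(p,X)
def rows(im,cols):
    g=cv2.cvtColor(im,cv2.COLOR_RGB2GRAY).astype(float);out=[]
    for c in cols:
        s=g[194:212,c];i=int(np.argmin(s));k=slice(max(i-2,0),i+3);bg=max(s[k].min()+1,np.sort(s[k])[-2]);w=np.clip(bg-s[k],0,None);out.append(194+(np.arange(18)[k]*w).sum()/w.sum())
    return np.array(out)
s=monitor.read_state();print(s['time'],s['tool_pos'],s['wrist_force'])
q=cam('side');r0=cv2.imread('pics/side0.png')[:,:,::-1].copy();cols=np.arange(362,370)
a,b=rows(r0,cols),rows(q['image'],cols);print(a,b,b-a)
f=lambda th:np.interp(cols,*bar(q,th).T)
print('model rest',f(0)-a)
for th in(.07,.08,.09,.1,.11):print(th,(f(th)-f(0)),'pointer drop',.143*np.sin(th)+.0165*(1-np.cos(th)))
print(cv2.cvtColor(q['image'],cv2.COLOR_RGB2GRAY)[196:210,362:374]);print(cv2.cvtColor(r0,cv2.COLOR_RGB2GRAY)[196:210,362:374])
# brass on near edge: subpixel rows vs model z
S=q['image'].astype(float);S=S[...,0]-S[...,2];print(S[204:216,368:382].astype(int))
for z in(.034,.036,.038,.04):print(z,proj(q,np.array([[.124,-.0168,z],[.126,-.0168,z]])))
E
python3 t.py
```

```text
8.1 [ 0.5933 -0.0091  0.0494] [ 0.8737 -0.8993  7.1089]
[208.9667 201.9788 209.4    201.6129 201.3492 201.1094 200.9467 200.7692] [206.0952 206.0714 205.9134 205.7105 204.6596 204.5082 204.2714 204.2113] [-2.8714  4.0926 -3.4866  4.0976  3.3104  3.3988  3.3248  3.442 ]
model rest [-6.9281 -0.1456 -7.7721 -0.1903 -0.132  -0.0975 -0.1401 -0.168 ]
0.07 [2.382  2.439  2.496  2.553  2.6101 2.6671 2.7241 2.7812] pointer drop 0.010042235665088071
0.08 [2.7218 2.787  2.8522 2.9174 2.9826 3.0479 3.1131 3.1783] pointer drop 0.011480573083598473
0.09 [3.0617 3.1351 3.2085 3.2819 3.3554 3.4288 3.5022 3.5756] pointer drop 0.012919412440617672
0.1 [3.4017 3.4834 3.565  3.6467 3.7283 3.8099 3.8916 3.9732] pointer drop 0.014358609853409
0.11 [3.742  3.8319 3.9218 4.0117 4.1016 4.1914 4.2813 4.3712] pointer drop 0.0157980214034305
[[185 185 187 176 139 104 100 104 110 121  97  90]
 [184 183 181 172 128 102  99 105 113 124  96  91]
 [181 184 179 172 125 103 101 103 119 142  99  95]
 [184 182 181 170 124 103 100 108 119 146 101  92]
 [185 184 182 169 112 101 102 109 114 133  99  93]
 [183 186 182 170 1
[... 1191 characters left out ...]
 1  0  1]
 [ 1  1 -1  3  1  3  2  2  0  2  1  1  1  0]
 [ 1  0  0  2  5  2  4  2  1  2  3  1  1  0]
 [ 1  0 -1  7 13  4  3  8 11 22 15  2  0  0]
 [ 3  3  2 19 37  7  6 12 25 43 25  4  3  1]
 [ 1  1  5 28 39 14  7 16 34 36 20  1  0  0]
 [-4 -3  3 19 26 18  6 20 26 20 10  2  3  1]
 [-6 -5 -1  6 22 15  5 12 15  4  3  0  0  1]
 [-6 -5  0  3  7  5  2  1 -1 -2  0  2  0  1]
 [-7 -4 -4  0  1  2  1 -1 -2 -2 -1 -1  2  1]
 [-6 -1  0  0  2  3  1 -4 -4 -3 -4 -4  1  1]
 [-4  0 -1  2  1  1  1 -2 -4 -3 -5 -5 -3  1]]
0.034 [[372.3875 210.1441]
 [373.173  209.9782]]
0.036 [[372.4516 209.4831]
 [373.2378 209.3173]]
0.038 [[372.5158 208.8207]
 [373.3028 208.6551]]
0.04 [[372.5801 208.157 ]
 [373.368  207.9915]]
```

The pointer is at about 37.8 mm and the index at about 37.0 mm, so they are level within 1 mm. I'll nudge down 0.3 mm and hold for over a second.

Request:
step_arm(series=[0,0,0.0002,0,0,0,0.0003,0,0,0,0.0003,0,0,0,0.0003,0,0,0,0.0003,0,0,0,0.0003,0,0,0,0.0003,0,0,0,0.0003,0])

```text
time: 9.15
tool_pos: [0.5934, -0.0091, 0.0492]
tcp_rot: [2.102, 2.33, 0.003]
wrist_force: [0.4, -1.0, 6.6]
width: 0.001
grip_force: 3.4
```

Request:
step_arm(series=[0,0,0,0,0,0,0,0,0,0,0,0,0,0,0,0])

```text
time: 9.65
tool_pos: [0.5935, -0.0091, 0.0492]
tcp_rot: [2.102, 2.33, 0.003]
wrist_force: [0.6, -1.3, 7.1]
width: -0.001
grip_force: 3.4
```

```bash
python3 t.py | head -5
```

```text
9.65 [ 0.5935 -0.0091  0.0492] [ 0.6463 -1.3284  7.0583]
[208.9667 201.9788 209.4    201.6129 201.3492 201.1094 200.9467 200.7692] [206.4828 206.1667 205.913  205.8586 204.9412 204.6286 204.375  204.377 ] [-2.4839  4.1878 -3.487   4.2457  3.592   3.5192  3.4283  3.6078]
model rest [-6.9281 -0.1456 -7.7721 -0.1903 -0.132  -0.0975 -0.1401 -0.168 ]
0.07 [2.382  2.439  2.496  2.553  2.6101 2.6671 2.7241 2.7812] pointer drop 0.010042235665088071
0.08 [2.7218 2.787  2.8522 2.9174 2.9826 3.0479 3.1131 3.1783] pointer drop 0.011480573083598473
```

The pointer is level with the index and has been held for well over a second. Now I'll ease up slowly at 8 mm/s.

Request:
step_arm(series=[0,0,-0.001,0,0,0,-0.002,0,0,0,-0.003,0,0,0,-0.004,0,0,0,-0.005,0,0,0,-0.006,0,0,0,-0.007,0,0,0,-0.008,0])

```text
time: 10.7
tool_pos: [0.591, -0.0086, 0.0551]
tcp_rot: [-2.103, -2.332, 0.001]
wrist_force: [1.0, -0.2, 1.3]
width: -0.001
grip_force: 0.4
```

Request:
step_arm(series=[0,0,-0.001,0,0,0,-0.002,0,0,0,-0.004,0,0,0,-0.007,0,0,0,-0.015,0,0,0,-0.03,0,0,0,-0.05,0,0,0,-0.05,0])

```text
time: 11.7
tool_pos: [0.594, -0.0089, 0.109]
tcp_rot: [2.101, 2.329, 0.006]
wrist_force: [-0.0, 0.7, 0.3]
width: -0.001
grip_force: 0.0
```

```bash
python3 t.py | head -3
```

```text
11.7 [ 0.594  -0.0089  0.109 ] [-0.0466  0.7044  0.3115]
[208.9667 201.9788 209.4    201.6129 201.3492 201.1094 200.9467 200.7692] [209.7    201.9745 208.2    201.6222 201.3731 201.1364 200.9359 200.747 ] [ 0.7333 -0.0043 -1.2     0.0093  0.0239  0.027  -0.0108 -0.0222]
model rest [-6.9281 -0.1456 -7.7721 -0.1903 -0.132  -0.0975 -0.1401 -0.168 ]
```

The pointer is back at its rest position to within 0.03 px, and the tool is clear.

Request:
step_arm(series=[0,0,-0.03,0,0,0,-0.03,0,0,0,-0.03,0,0,0,-0.03,0])

```text
time: 12.25
tool_pos: [0.5905, -0.0087, 0.1341]
tcp_rot: [-2.103, -2.331, 0.002]
wrist_force: [-0.4, -0.3, 0.7]
width: -0.0
grip_force: 0.0
```

```bash
python3 -c "
from h import *
print(job.finish_job())"
```

```text
the job is handed in; nothing more can be done
None
```

I pressed the free corner until the pointer was level with the index (within about 1 mm by the camera measurements), held it for about 1.5 s, eased it back up at 8 mm/s to rest, and handed the job in at about 12 s; no verdict was returned.

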